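# Guide rod through two bushings

### The job

Slide the guard on the small two-bushing fixture fully open, then take the longer of the two guide rods from the wooden stand and thread it from above down through the upper bushing and on through the lower one. Finish still holding the rod by its handle, upright, with its tip sticking out below the lower bushing and its collar hanging about 1 cm above the upper arm, not resting on it, so that the clamp screws can be set. Leave the short rod in the stand and do not knock the small weight or the setting ring near the table's front edge about.

Things in the scene. Friction and masses are not known exactly. Their poses are not given: they have to be found in the camera images.
- fixture: Fixed metal fixture: dark base 125 x 110 x 10 mm, grey column at its back (+x), two aluminium arms 70 x 70 mm at heights 48-60 and 108-120 mm. Origin: on the table under the common vertical axis of both bushings; z up, y the way the guard opens. Guard track on the upper arm: top 129 mm high, 77 mm wide in x, y = -39 to +109 mm. Only the guard's knob is higher than 129 mm.
- upper_bushing (a point): Centre of the upper bushing's mouth, on the top face of the upper arm, 120 mm above the table; axes as the fixture's. Vertical through bore 15 mm in diameter, mouth flared by 4 mm; a brass sleeve, 24 mm outside, reaches 6 mm below the arm.
- lower_bushing (a point): Centre of the lower bushing's lower end (end of its brass sleeve), 42 mm above the table, 78 mm straight below upper_bushing; axes as the fixture's. Same bore, flare and sleeve as the upper one; its mouth is 60 mm above the table.
- guard (a joint): Clear sliding guard plate 62 x 62 x 4 mm lying in the track over the upper bushing. 0 = shut, covering the bushing; 0.065 m = fully open against the stop, slid along the fixture's +y. Slides with about 1 N of friction and stays where it is left.
- guard_knob (a point): Middle of the round black upright knob on the guard, 17 mm in diameter, 20 mm high, its foot on the guard plate 127 mm and its top 147 mm above the table; this point is 139 mm above the table. Shut, it stands right over the bushings' axis. It moves with the guard.
- stand: Fixed light wooden block 60 x 130 x 45 mm (x, y, z) on the table, two vertical sockets of 13.5 mm diameter, 30 mm deep, at y = -35 and +35 mm in its frame; origin at the centre of its underside. One rod stands loosely in each socket, either way round.
- long_rod: Steel guide rod, loose, about 0.14 kg, upright in a socket, its tip 15 mm above the table. Origin at the tip (foot), z along the rod to the handle. Tip tapered over 5 mm, shaft 12 mm in diameter, 100 mm long, then a collar 22 mm in diameter, 5 mm thick (z = 100 to 105 mm), then a round dark handle 18 mm in diameter (z = 105 to 150 mm).
- long_rod_tip (a point): Centre of the long rod's tip.
- long_rod_grip (a point): Point on the long rod's axis in its handle, 130 mm above the tip.
- short_rod: The other rod, same but with a shaft only 50 mm long (collar z = 50 to 55 mm, handle 55 to 100 mm above its tip, which is its origin); too short to reach the lower bushing. Leave it in its socket.
- weight: Bystander: brass-coloured calibration weight, 34 mm in diameter, 42 mm high, upright on the table near its front edge, left of the stand; origin under its centre.
- setting_ring: Bystander: flat steel setting ring, 52 mm in diameter, 14 mm high, lying on the table near its front edge, left of the stand; origin under its centre.

How it is judged (in metres and radians):
On the way, in this order (a step that is already met when the one before it is completed fails the run):
1. the guard is slid fully open (at least 58 of its 65 mm) (value of joint guard above 0.058 m), for 0.2 s.
2. the long rod's tip has passed down through the upper bushing and is between the two arms (horizontal distance between long_rod_tip and upper_bushing below 0.008 m and z of long_rod_tip in the frame of upper_bushing between -0.06 and -0.012 m), for 0.05 s.
At the end, for the whole second after the job is handed in: Guard open over 55 mm; long rod through both bushings, within 0.09 rad of upright, tip within 6 mm of the axis and at least 1 mm below the lower sleeve, grip point within 8 mm of the axis, collar 3 to 21 mm above the upper arm; at rest, held by the fingers (value of joint guard above 0.055 m and horizontal distance between long_rod_tip and lower_bushing below 0.006 m and horizontal distance between long_rod_grip and upper_bushing below 0.008 m and z of long_rod_tip in the frame of lower_bushing below -0.001 m and z of long_rod_tip in the frame of upper_bushing above -0.097 m and angle between long_rod's own z axis and vertical below 0.09 rad and contact force between the fingers and long_rod above 1 N and linear speed of long_rod below 0.02 m/s); the arm keeps its last pose, push and grip.
It fails at once if the short rod is taken out of its socket (distance of short_rod from where it was at the start of the episode above 0.025 m).
It fails at once if the weight is knocked about (3 cm) or over (distance of weight from where it was at the start of the episode above 0.03 m or angle between weight's own z axis and vertical above 0.6 rad).
It fails at once if the setting ring is knocked about (3 cm) (distance of setting_ring from where it was at the start of the episode above 0.03 m).
It also fails if it takes over 58 s, if anything falls off the work surface, if the arm or the gripper's body presses on something with over 40 N, if the wrist force passes 120 N, or if a joint passes its speed limit or range.

### The arm

A 6-joint arm with a two-finger parallel gripper is mounted at the origin on a cart in front of the work surface, level with it; the furniture and walls round the work are solid. World frame = base frame: x ahead of the robot, y to its left, z up, the work surface at z = 0. Lengths are in mm, angles in degrees, forces in N, time in s.
With the tool pointing down it reaches from about 300 to 850 mm from the base axis. Payload 4.2 kg.
Tool frame: the origin (TCP) lies on the centre line of the jaws, within the pads' length; the fingertips stand 14 mm ahead of it and the grasp point (between the pads) lies 5 mm behind it (env.finger_overhang is the z of the fingertips in the tool frame, in mm); z points along the fingers, y is the line along which they close (so a half turn about z gives the same grasp; the last joint's range is limited). The gripper opens to 91 mm and grips with 3 to 60 N. Pads are 32 mm wide; open, the fingers measure 118 mm over their backs; the gripper's body (76 mm by 178 mm) begins 60 mm behind the grasp point.
Start: joints at [70.302, 18.312, 89.639, -0, 72.044, -1.146], TCP at [182.951, 545.134, 227.976] pointing down, gripper open.
Joint ranges: [-177.97, 177.97], [-48.28, 115.42], [12.27, 149.76], [-77.06, 257.06], [2.81, 150.46], [-146.56, 146.56]. Speed limits (degrees/s): [147.25, 147.25, 180, 180, 180, 180].

### API

Orientations are given as [roll, pitch, yaw] about the fixed x, y, z axes, in that order (R = Rz(yaw) Ry(pitch) Rx(roll)).
In Python, from workcell import sensors, viewer, env gives the robot as it stands. The module is installed in compiled form; this text tells all that it offers.
- The arm moves only by the tool step_arm, never from a script. Its argument "plan" is one flat list of numbers, 6 for each row, row after row: the shift along the tool's x, y, z in cm, then the turn, a rotation vector about the tool's x, y, z in rad. In form: [x, y, z, wx, wy, wz, x, y, z, wx, wy, wz, ...]. A call has 1 to 5 rows; each row shifts and turns the commanded pose from where the row before left it, along the tool's axes as they then stand; what a row does not reach is not made up. A row lasts 1/12 s, in which the tool goes at most 41.7 mm and 7.16 degrees, less where a joint would pass 70% of its speed; a pose out of reach is approached as far as the arm can. A call is refused whole if a number of a shift passes 4.17 or a number of a turn 0.125, either way. A call with a gripper value outside its range is refused whole. "hand" is the finger opening in cm, from 0 to 9.12, set as the call begins (left out, the last holds). The fingers move at their own pace and stop on an object; "newtons" is the grip in N (left out, the last holds). Time passes only in rows, so rows that do not move let the fingers close. It gives the time, the measured TCP pose, the force, the opening and the grip force at its end, in the units of the state.
- sensors.state(): the state, without advancing time (a new reading comes with each control period).
- viewer.grab_frame(name): name is "scene" or "top" or "wrist"; returns a dict with "img" (384x512x3 uint8, red, green, blue), "fx", "fy", "cx", "cy" (pixels), "position" and "attitude" of the camera in the world. Camera axes: x right, y down, z forward; pixel columns grow to the right and rows downward; lengths in mm; the calibration is good to about 2 mm. A picture is of the moment at which its call begins. There is no depth.
- env.job_done(): hands the job in; it is judged then, once.
Trained networks look in a picture, given as the dict that the camera call returned (one of the last four; its "shot" number tells which), for a name from the list of things; names that differ only in an ending like _2 or _b are one class to them, and where a whole thing is asked for, a point or a joint stands for the part that bears it (a point fixed in the world has none). Each returns a list of dicts, best first, with "score" (0 to 1); they miss things now and then, are a little off and sometimes report something else, mostly with a low value. They report only what shows in the picture. A call takes as long as a camera call.
- viewer.boxes_of(name, picture): "location" ([column, row] in pixels, amid what is visible of it).
- viewer.pinpoint(name, picture): "location" ([column, row] in pixels: a listed point, or the origin of a listed thing).
The state is a dict: "time_s": time; "qpos": joint angles; "qvel": joint speeds; "effort": joint torques, N m; "ee_pos": TCP position; "ee_rot": TCP orientation; "force": force on the tool from outside, world axes, zero at the start; "torque": the same for the moment, N m; "gripper_width": finger opening in mm; "gripper_force": force on a finger pad.
Only numpy, scipy, OpenCV 4.12 (cv2) and the standard library are available. Lean on these libraries where they do the work, as an engineer would, in place of code of your own. Each camera call takes 0.05 s, during which the arm holds its last target. There are 200 camera calls.

## Working session

There is one attempt and no reset: what is moved stays moved. The work goes in short steps, Python scripts to look and compute and a tool call to move; the robot and the scene stay as the last step left them, time stands still between calls to the robot, and variables do not carry over. Pictures are saved under pics/ and viewed, at most 12 in all, crops included, and the job is handed in when it is done.

Besides the shell and the picture viewer there is one more tool, called after "Emit:" as name(argument=value, ...) on one line, values as JSON. step_arm: Moves the arm, as the interface text tells. Its arguments: {"type":"object","properties":{"plan":{"type":"array","items":{"type":"number"}},"hand":{"type":"number"},"newtons":{"type":"number"}},"required":["plan"]}

```bash
mkdir -p pics
cat > h.py <<'E'
import numpy as np, cv2
from scipy.spatial.transform import Rotation as R
from workcell import sensors, viewer, env
def att(p):
    a=np.array(p["attitude"],float)
    return a if a.shape==(3,3) else R.from_euler('xyz',a,degrees=True).as_matrix()
def ray(p,uv):
    d=np.array([(uv[0]-p["cx"])/p["fx"],(uv[1]-p["cy"])/p["fy"],1.])
    return np.array(p["position"],float),att(p)@d
def onz(p,uv,z):
    o,d=ray(p,uv); return o+d*(z-o[2])/d[2]
def tri(obs):
    A=np.zeros((3,3));b=np.zeros(3)
    for p,uv in obs:
        o,d=ray(p,uv);d=d/np.linalg.norm(d);M=np.eye(3)-np.outer(d,d);A+=M;b+=M@o
    return np.linalg.solve(A,b)
def save(p,n): cv2.imwrite(f"pics/{n}.png",p["img"][:,:,::-1])
E
python3 - <<'E'
from h import *
np.set_printoptions(precision=1,suppress=True)
s=sensors.state();print(s)
P={n:viewer.grab_frame(n) for n in("scene","top","wrist")}
for n,p in P.items(): print(n,p["position"],p["attitude"],p["fx"],p["cx"],p["cy"],p["shot"]); save(p,n+"0")
im=np.hstack([cv2.resize(P[n]["img"],(400,300)) for n in("scene","top")])
for n in["upper_bushing","lower_bushing","guard_knob","fixture","stand","long_rod","long_rod_tip","long_rod_grip","short_rod","weight","setting_ring"]:
    for c,p in P.items():
        r=viewer.pinpoint(n,p)[:2]; print(n,c,[(np.array(q["location"]),round(q["score"],2)) for q in r])
E
```

```text
{'time_s': 0.0, 'qpos': array([70.3, 18.4, 89.7, -0. , 72. , -1.1]), 'qvel': array([ 0.1,  0. ,  0.1,  0.1, -0. , -0.1]), 'effort': array([  0. , -41.2, -23.2,   0.1,   0. ,  -0. ]), 'ee_pos': array([182.8, 544.7, 227.1]), 'ee_rot': array([-179.9,   -0. ,  161.4]), 'force': array([ 0.4, -0.2,  0. ]), 'torque': array([-0.,  0.,  0.]), 'gripper_force': 0.0, 'gripper_width': 91.37048930352202}
scene [-280.8 -748.6  922.6] [-128.6   -0.2  -46.8] 464.9792869020945 261.0444449498137 192.11784000128137 1
top [ 248.2  -56.9 1377.7] [-169.     0.1  -90.2] 442.91771356378933 252.42848418935472 196.4403378085137 2
wrist [113.  569.3 384.3] [165.    0.1  71.4] 324.18332665524116 258.79666889799114 187.6897683318766 3
upper_bushing scene [(array([383.6, 240.2]), 0.77)]
upper_bushing top [(array([376., 186.]), 0.72)]
upper_bushing wrist []
lower_bushing scene [(array([380.3, 266.1]), 0.83)]
lower_bushing top [(array([367.7, 193.5]), 0.94)]
lower_bushing wrist []
guard_knob scene [(array([380.7, 238. ]), 0.69), (array([245.6, 210.9]), 0.33)]
guard_knob top [(array([376.9, 185.6]), 0.84)]
guard_knob
[... 275 characters left out ...]
 []
long_rod scene [(array([243. , 213.2]), 0.74)]
long_rod top []
long_rod wrist []
long_rod_tip scene [(array([245.9, 216.3]), 0.44)]
long_rod_tip top [(array([239.3, 221.8]), 0.62)]
long_rod_tip wrist []
long_rod_grip scene [(array([244.4, 180.8]), 0.66)]
long_rod_grip top [(array([236.8, 214. ]), 0.45)]
long_rod_grip wrist []
short_rod scene [(array([233.4, 200.1]), 0.47)]
short_rod top [(array([217.2, 213.1]), 0.57)]
short_rod wrist []
weight scene [(array([200.1, 186.4]), 0.4)]
weight top [(array([171.1, 212.5]), 0.62)]
weight wrist []
setting_ring scene [(array([188.8, 171. ]), 0.58)]
setting_ring top [(array([136.1, 209.5]), 0.63), (array([378.5, 187.4]), 0.17)]
setting_ring wrist []
```

View pics/scene0.png

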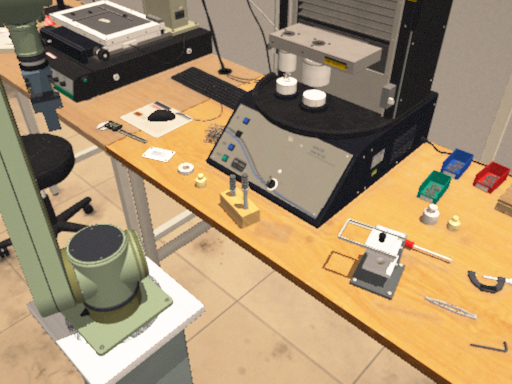

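View pics/top0.png

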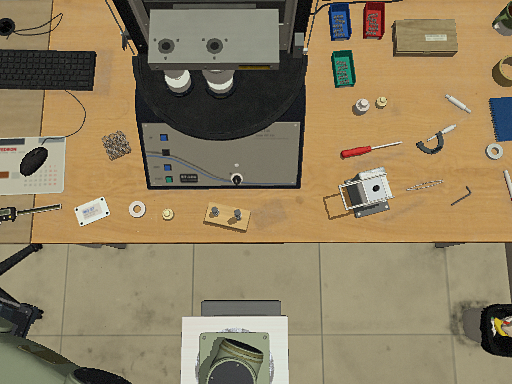

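The scene view shows the stand at about (240,208), with the longer rod probably the right one at (245,190), and the fixture at about (378,262). In the top view the stand is at (228,216) and the fixture at (368,190), with its track pointing left and slightly down. The weight is at (168,214) and the ring at (137,209).

Run:
```python
from h import *
np.set_printoptions(precision=1,suppress=True)
P={n:viewer.grab_frame(n) for n in("scene","top")}
t,s=P["top"],P["scene"]
g=lambda n,p:viewer.pinpoint(n,p)
for n,z in[("upper_bushing",120),("lower_bushing",42),("guard_knob",139),("fixture",0),("stand",0),("long_rod_tip",15),("long_rod_grip",145),("short_rod",15),("weight",0),("setting_ring",0)]:
    a=g(n,t);b=g(n,s)
    print(n,[onz(q,r[0]["location"],z) for q,r in((t,a),(s,b)) if r], tri([(t,a[0]["location"]),(s,b[0]["location"])]) if a and b else "")
print("machine front",[onz(t,uv,0) for uv in((147,188),(300,188))],[onz(s,uv,0) for uv in((209,162),(318,209))])
a=cv2.resize(t["img"][160:240,310:410],(500,400),interpolation=2);b=cv2.resize(s["img"][160:240,200:275],(375,400),interpolation=2)
c=cv2.resize(s["img"][210:300,315:415],(444,400),interpolation=2);d=cv2.resize(t["img"][190:240,195:260],(356,274),interpolation=2)
im=np.zeros((600,800,3),np.uint8);im[:300,:375]=cv2.resize(a,(375,300));im[:300,400:681]=cv2.resize(b,(281,300));im[300:,:333]=cv2.resize(c,(333,300));im[310:584,400:756]=d
cv2.imwrite("pics/c1.png",im[:,:,::-1])
```

```text
upper_bushing [array([ 522.6, -419.6,  120. ]), array([ 508.9, -418.8,  120. ])] [ 521.  -418.2  112.2]
lower_bushing [array([ 517.4, -409.2,   42. ]), array([ 510.7, -416.2,   42. ])] [ 519.7 -412.1   31.7]
guard_knob [array([ 507.4, -406.4,  139. ]), array([ 504.7, -406. ,  139. ])] [ 507.  -406.   137.7]
fixture [array([ 517.2, -410.6,    0. ]), array([ 509.5, -420.5,    0. ])] [ 520.6 -415.   -14. ]
stand [array([460.5,  14.3,   0. ]), array([448.7,  27.4,   0. ])] [453.1  19.5   3.7]
long_rod_tip [array([433.7, -14.9,  15. ]), array([438.7, -14. ,  15. ])] [434.4 -16.   18.7]
long_rod_grip [array([435.5, -21.6, 145. ]), array([440.3, -15.1, 145. ])] [434.3 -21.6 151.8]
short_rod [array([457.7,  50.5,  15. ]), array([457.5,  64.8,  15. ])] [452.4  52.5  25.9]
weight [array([ 526.5, -433. ,    0. ]), array([453.8, 199.4,   0. ])] [ 296.  -244.4  415.7]
setting_ring [array([457.4,  19.9,   0. ]), array([487. , 301.4,   0. ])] [372.9  41.  206.1]
machine front [array([543.7, 278.9,   0. ]), array([ 542.1, -207.8,    0. ])] [array([560.2, 285.2,  -0. ]), array([ 621.8, -141.7,    0. ])]
```

View pics/c1.png

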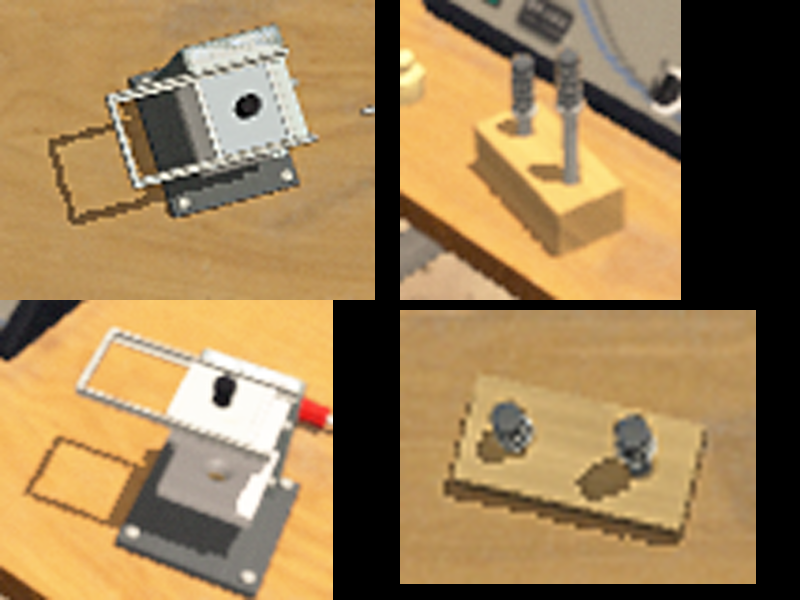

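The longer rod is the one on the -y side, near (435,-18). The fixture is turned by about +16°, and its guard is shut. Next I'll plan a straight transfer to above the knob.

```bash
cat >> h.py <<'E'
def plan(target,yaw,n=None,step=38):
    s=sensors.state();p=np.array(s["ee_pos"],float);y0=R.from_euler('xyz',s["ee_rot"],degrees=True)
    Rt=R.from_euler('xyz',[180,0,yaw],degrees=True);d=np.array(target)-p
    rv=(y0.inv()*Rt).as_rotvec()
    n=n or int(max(np.ceil(np.linalg.norm(d)/step),np.ceil(np.abs(rv).max()/0.12),1))
    rows=[]
    for k in range(n):
        Rk=y0*R.from_rotvec(rv*k/n)
        rows.append(np.r_[Rk.inv().apply(d/n)/10,rv/n])
    print(n,"rows; world shift",d.round(1),"rv",rv.round(3))
    for i in range(0,n,5): print("["+", ".join(f"{v:.3g}" for r in rows[i:i+5] for v in r.round(3)+0)+"]")
E
python3 -c "
from h import *
plan([507,-407,260],16)"
```

```text
27 rows; world shift [ 324.  -952.1   32. ] rv [ 0.    -0.     2.539]
[-2.26, -2.96, -0.119, 0, 0, 0.094, -2.53, -2.74, -0.119, 0, 0, 0.094, -2.77, -2.49, -0.119, 0, 0, 0.094, -3, -2.21, -0.119, 0, 0, 0.094, -3.19, -1.92, -0.119, 0, 0, 0.094]
[-3.36, -1.62, -0.119, 0, 0, 0.094, -3.49, -1.29, -0.119, 0, 0, 0.094, -3.6, -0.961, -0.119, 0, 0, 0.094, -3.67, -0.618, -0.119, 0, 0, 0.094, -3.71, -0.271, -0.119, 0, 0, 0.094]
[-3.72, 0.079, -0.119, 0, 0, 0.094, -3.7, 0.428, -0.119, 0, 0, 0.094, -3.64, 0.774, -0.119, 0, 0, 0.094, -3.56, 1.11, -0.119, 0, 0, 0.094, -3.44, 1.44, -0.119, 0, 0, 0.094]
[-3.28, 1.76, -0.119, 0, 0, 0.094, -3.1, 2.06, -0.119, 0, 0, 0.094, -2.9, 2.34, -0.119, 0, 0, 0.094, -2.67, 2.6, -0.119, 0, 0, 0.094, -2.41, 2.84, -0.119, 0, 0, 0.094]
[-2.13, 3.06, -0.119, 0, 0, 0.094, -1.84, 3.24, -0.119, 0, 0, 0.094, -1.52, 3.4, -0.119, 0, 0, 0.094, -1.2, 3.53, -0.119, 0, 0, 0.094, -0.861, 3.62, -0.119, 0, 0, 0.094]
[-0.517, 3.69, -0.119, 0, 0, 0.094, -0.168, 3.72, -0.119, 0, 0, 0.094]
```

Emit:
step_arm(plan=[-2.26,-2.96,-0.12,0,0,0.094,-2.53,-2.74,-0.12,0,0,0.094,-2.77,-2.49,-0.12,0,0,0.094,-3,-2.21,-0.12,0,0,0.094,-3.19,-1.92,-0.12,0,0,0.094])

```text
time_s: 3.32
ee_pos: [243.2, 367.2, 234.0]
ee_rot: [180.0, 0.0, 134.3]
force: [1.4, 0.5, 0.4]
gripper_width: 91.3
gripper_force: 0.0
```

Emit:
step_arm(plan=[-3.36,-1.62,-0.12,0,0,0.094,-3.49,-1.29,-0.12,0,0,0.094,-3.6,-0.96,-0.12,0,0,0.094,-3.67,-0.62,-0.12,0,0,0.094,-3.71,-0.27,-0.12,0,0,0.094])

```text
time_s: 3.73
ee_pos: [303.1, 190.9, 240.3]
ee_rot: [179.9, -0.0, 107.4]
force: [0.9, 0.4, -0.3]
gripper_width: 91.5
gripper_force: 0.0
```

Emit:
step_arm(plan=[-3.72,0.08,-0.12,0,0,0.094,-3.7,0.43,-0.12,0,0,0.094,-3.64,0.77,-0.12,0,0,0.094,-3.56,1.11,-0.12,0,0,0.094,-3.44,1.44,-0.12,0,0,0.094])

```text
time_s: 4.15
ee_pos: [363.2, 14.4, 246.4]
ee_rot: [179.9, -0.0, 80.4]
force: [0.1, -0.4, -0.7]
gripper_width: 91.3
gripper_force: 0.0
```

Emit:
step_arm(plan=[-3.28,1.76,-0.12,0,0,0.094,-3.1,2.06,-0.12,0,0,0.094,-2.9,2.34,-0.12,0,0,0.094,-2.67,2.6,-0.12,0,0,0.094,-2.41,2.84,-0.12,0,0,0.094])

```text
time_s: 4.57
ee_pos: [423.3, -162.0, 252.2]
ee_rot: [180.0, -0.0, 53.4]
force: [0.7, 1.1, -0.4]
gripper_width: 91.5
gripper_force: 0.0
```

Emit:
step_arm(plan=[-2.13,3.06,-0.12,0,0,0.094,-1.84,3.24,-0.12,0,0,0.094,-1.52,3.4,-0.12,0,0,0.094,-1.2,3.53,-0.12,0,0,0.094,-0.86,3.62,-0.12,0,0,0.094])

```text
time_s: 4.98
ee_pos: [483.4, -338.2, 257.9]
ee_rot: [-180.0, -0.0, 26.5]
force: [0.4, -0.2, -0.2]
gripper_width: 91.0
gripper_force: 0.0
```

Emit:
step_arm(plan=[-0.52,3.69,-0.12,0,0,0.094,-0.17,3.72,-0.12,0,0,0.094,0,0,0,0,0,0,0,0,0,0,0,0])

```text
time_s: 5.32
ee_pos: [507.2, -408.3, 258.9]
ee_rot: [-179.9, 0.0, 16.0]
force: [-0.1, 1.1, -0.8]
gripper_width: 91.2
gripper_force: 0.0
```

Run:
```python
from h import *
np.set_printoptions(precision=1,suppress=True)
s=sensors.state();print(s["ee_pos"],s["ee_rot"],s["qpos"],s["force"])
w=viewer.grab_frame("wrist");t=viewer.grab_frame("top");sc=viewer.grab_frame("scene");print(w["position"],w["attitude"])
for n,z in[("upper_bushing",120),("lower_bushing",42),("guard_knob",139),("fixture",0)]:
    r={k:viewer.pinpoint(n,p) for k,p in(("w",w),("s",sc),("t",t))}
    P={"w":w,"s":sc,"t":t}
    for k in r:
        for q in r[k][:2]: print(n,k,q["location"],round(q["score"],2),onz(P[k],q["location"],z))
save(w,"w1")
```

```text
[ 507.2 -408.3  258.9] [-179.9    0.    16. ] [-39.9  24.5  75.6   0.   80.   34.2] [-0.1  1.1 -0.8]
[ 576.7 -387.3  416. ] [164.9   0.1 -74.1]
upper_bushing w [270.3, 176.4] 0.92 [ 513.4 -415.8  120. ]
upper_bushing s [383.6, 240.0] 0.71 [ 522.6 -409.2  120. ]
upper_bushing t [172.6, 215.9] 0.75 [435.9 172.7 120. ]
upper_bushing t [139.0, 208.4] 0.63 [458.  270.1 120. ]
lower_bushing s [378.0, 267.9] 0.87 [ 504.  -419.5   42. ]
lower_bushing s [237.8, 210.8] 0.71 [414.9  -6.1  42. ]
lower_bushing t [372.3, 194.5] 0.92 [ 512.  -424.9   42. ]
guard_knob w [259.0, 180.9] 0.69 [ 510.9 -405.6  139. ]
guard_knob s [382.4, 236.5] 0.8 [ 512.  -408.7  139. ]
fixture w [268.6, 152.2] 0.79 [ 517.9 -416.2    0. ]
fixture s [376.8, 279.5] 0.63 [ 505.  -423.1    0. ]
fixture t [368.4, 195.5] 0.78 [ 517.1 -423.9    0. ]
```

View pics/w1.png

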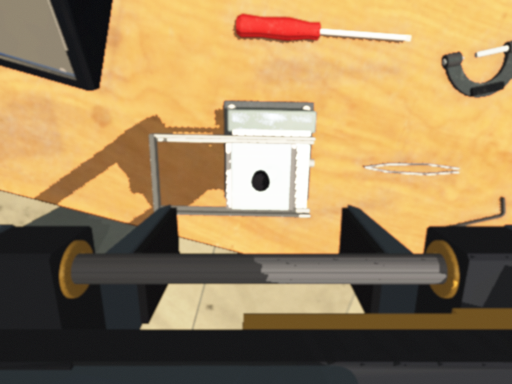

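The wrist view shows the knob at (260,181), and the track edges tilt about 1.6° in the image, which puts the fixture yaw at about 14.5°. I'll descend onto the knob.

```bash
python3 -c "
from h import *
plan([511.5,-405.7,149],14.5,5)"
```

```text
5 rows; world shift [   4.3    1.1 -111.3] rv [-0.    -0.     0.027]
[0.089, 0.002, 2.23, 0, 0, 0.005, 0.089, 0.002, 2.23, 0, 0, 0.005, 0.089, 0.001, 2.23, 0, 0, 0.005, 0.089, 0.001, 2.23, 0, 0, 0.005, 0.089, 0, 2.23, 0, 0, 0.005]
```

Emit:
step_arm(plan=[0.09,0,2.2,0,0,0.005,0.09,0,2.2,0,0,0.005,0.09,0,2.2,0,0,0.005,0.09,0,2.2,0,0,0.005,0.09,0,2.2,0,0,0.005], hand=5)

```text
time_s: 6.48
ee_pos: [511.5, -405.7, 149.4]
ee_rot: [180.0, -0.0, 14.6]
force: [-0.0, -0.2, 0.7]
gripper_width: 61.0
gripper_force: 0.0
```

Emit:
step_arm(plan=[0,0,0,0,0,0,0,0,0,0,0,0,0,0,0,0,0,0,0,0,0,0,0,0,0,0,0,0,0,0], hand=0, newtons=8)

```text
time_s: 6.9
ee_pos: [512.2, -406.3, 152.1]
ee_rot: [179.9, -0.1, 14.6]
force: [-0.3, 0.5, -0.9]
gripper_width: 27.4
gripper_force: 0.0
```

Emit:
step_arm(plan=[0,0,0,0,0,0,0,0,0,0,0,0,0,0,0,0,0,0,0,0,0,0,0,0,0,0,0,0,0,0])

```text
time_s: 7.32
ee_pos: [512.0, -406.2, 151.4]
ee_rot: [179.9, -0.1, 14.6]
force: [0.2, -0.6, 4.6]
gripper_width: 17.0
gripper_force: 8.0
```

Emit:
step_arm(plan=[0,-0.6,0,0,0,0,0,-0.7,0,0,0,0,0,-0.7,0,0,0,0,0,-0.7,0,0,0,0,0,-0.7,0,0,0,0])

```text
time_s: 7.73
ee_pos: [503.3, -373.3, 151.4]
ee_rot: [179.9, -0.1, 14.6]
force: [0.2, -1.3, 5.0]
gripper_width: 16.5
gripper_force: 8.0
```

Emit:
step_arm(plan=[0,-0.7,0,0,0,0,0,-0.7,0,0,0,0,0,-0.7,0,0,0,0,0,-0.7,0,0,0,0,0,-0.4,0,0,0,0])

```text
time_s: 8.15
ee_pos: [496.5, -347.2, 151.4]
ee_rot: [179.2, -0.1, 14.7]
force: [1.0, -16.1, -2.1]
gripper_width: 29.0
gripper_force: 8.0
```

Emit:
step_arm(plan=[0,0,0,0,0,0,0,0,0,0,0,0,0,0,0,0,0,0])

```text
time_s: 8.4
ee_pos: [496.7, -348.2, 151.4]
ee_rot: [179.2, -0.1, 14.7]
force: [2.6, -17.1, -1.2]
gripper_width: 26.8
gripper_force: 8.0
```

Emit:
step_arm(plan=[0,0.3,0,0,0,0,0,0,0,0,0,0,0,0,0,0,0,0,0,0,0,0,0,0,0,0,0,0,0,0], hand=6)

```text
time_s: 8.82
ee_pos: [495.4, -344.0, 149.9]
ee_rot: [-179.9, 0.0, 14.6]
force: [-0.2, -0.4, -1.1]
gripper_width: 57.6
gripper_force: 0.0
```

Emit:
step_arm(plan=[0,0,-2.4,0,0,0,0,0.5,-3,0,0,0,0,1.5,-3,0,0,0,0,1.5,-2.5,0,0,0,0,1.5,0,0,0,0])

```text
time_s: 9.23
ee_pos: [510.4, -394.5, 265.9]
ee_rot: [179.5, -0.4, 14.6]
force: [-0.3, 0.1, 0.2]
gripper_width: 60.3
gripper_force: 0.0
```

Emit:
step_arm(plan=[0,0.5,0,0,0,0,0,0,0,0,0,0,0,0,0,0,0,0])

```text
time_s: 9.48
ee_pos: [508.8, -396.9, 257.6]
ee_rot: [-179.8, 0.1, 14.6]
force: [-0.8, -1.5, -0.4]
gripper_width: 60.4
gripper_force: 0.0
```

Run:
```python
from h import *
np.set_printoptions(precision=1,suppress=True)
s=sensors.state();print(s["ee_pos"],s["ee_rot"],s["force"])
w=viewer.grab_frame("wrist");print(w["position"],w["attitude"])
for n,z in[("upper_bushing",120),("lower_bushing",42),("guard_knob",139),("fixture",0)]:
    for q in viewer.pinpoint(n,w)[:2]: print(n,q["location"],round(q["score"],2),onz(w,q["location"],z))
c=w["img"][60:260,130:380]
cv2.imwrite("pics/w2.png",cv2.resize(c,(750,600),interpolation=cv2.INTER_CUBIC)[:,:,::-1])
```

```text
[ 508.8 -396.9  257.6] [-179.8    0.1   14.6] [-0.8 -1.5 -0.4]
[ 579.  -377.8  414.6] [164.9   0.2 -75.4]
upper_bushing [277.8, 180.7] 0.63 [ 512.7 -412.1  120. ]
guard_knob [210.4, 185.5] 0.58 [ 497.8 -353.7  139. ]
fixture [273.6, 158.1] 0.86 [ 513.3 -412.8    0. ]
```

View pics/w2.png

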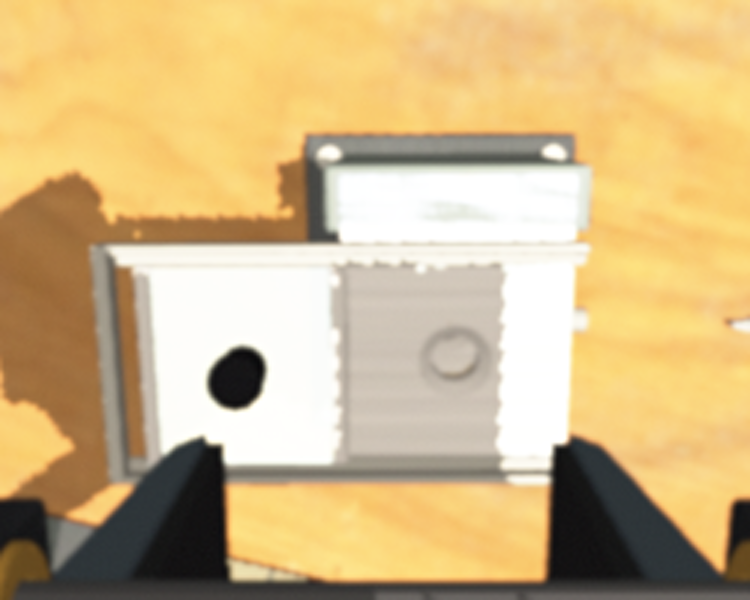

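The crop shows the open bore at (455,353), full-frame (281.7,177.7). The knob is at (237,377), full-frame (209,185.7).

Run:
```python
from h import *
np.set_printoptions(precision=1,suppress=True)
w=viewer.grab_frame("wrist");save(w,"w3")
g=cv2.cvtColor(w["img"],cv2.COLOR_RGB2GRAY)
print(onz(w,(281.6,177.6),120),onz(w,(209,185.7),139),onz(w,(209,185.7),143))
m=(g<40).astype(np.uint8)[165:215,185:235];M=cv2.moments(m,True);k=(185+M['m10']/M['m00'],165+M['m01']/M['m00']);print("knob px",k)
# rim: front & back edges of track and orientation
b=onz(w,(281.6,177.6),120);kk=onz(w,k,141);d=(kk-b)[:2];print(d,np.linalg.norm(d),np.degrees(np.arctan2(-d[0],d[1])))
c=g[160:195,260:305];print(cv2.HoughCircles(cv2.resize(c,None,fx=6,fy=6,interpolation=2),cv2.HOUGH_GRADIENT,1.5,200,param1=60,param2=15,minRadius=30,maxRadius=90))
for a in((92,245),(587,250),(118,480),(552,483),(340,468)):
    print(a,onz(w,(130+a[0]/3,60+a[1]/3),129))
```

```text
[ 516.9 -415.4  120. ] [ 497.7 -352.9  139. ] [ 498.9 -353.3  143. ]
knob px (206.78169014084506, 189.82042253521126)
[-22.8  63.4] 67.35636370606495 19.803336044270274
[[[245.2  95.2  33.5]]]
(92, 245) [ 523.3 -302.1  129. ]
(587, 250) [ 558.6 -443.5  129. ]
(118, 480) [ 452.6 -323.   129. ]
(552, 483) [ 486.1 -455.1  129. ]
(340, 468) [ 474.1 -389.5  129. ]
```

The guard sits about 65 mm from the bore, so it is fully open; it seems to have started slightly open. To fix the bore's position I'll take a second view from a perpendicular direction.

```bash
python3 -c "
from h import *
plan([515,-416,258],104,14)"
```

```text
14 rows; world shift [  5.6 -18.7  -1. ] rv [-1.00e-03 -0.00e+00 -1.56e+00]
[0.005, 0.139, 0.007, 0, 0, -0.111, -0.01, 0.139, 0.007, 0, 0, -0.111, -0.026, 0.137, 0.007, 0, 0, -0.111, -0.041, 0.133, 0.007, 0, 0, -0.111, -0.056, 0.128, 0.007, 0, 0, -0.111]
[-0.069, 0.121, 0.007, 0, 0, -0.111, -0.082, 0.113, 0.007, 0, 0, -0.111, -0.094, 0.103, 0.007, 0, 0, -0.111, -0.105, 0.092, 0.007, 0, 0, -0.111, -0.115, 0.079, 0.007, 0, 0, -0.111]
[-0.123, 0.066, 0.007, 0, 0, -0.111, -0.129, 0.052, 0.007, 0, 0, -0.111, -0.134, 0.037, 0.007, 0, 0, -0.111, -0.138, 0.022, 0.007, 0, 0, -0.111]
```

Emit:
step_arm(plan=[0.06,1.95,0,0,0,-0.111,0,0,0,0,0,-0.111,0,0,0,0,0,-0.111,0,0,0,0,0,-0.111,0,0,0,0,0,-0.111])

```text
time_s: 10.2
ee_pos: [515.0, -416.4, 259.1]
ee_rot: [-180.0, -0.0, 46.7]
force: [-0.2, 0.4, -0.1]
gripper_width: 60.1
gripper_force: 0.0
```

Emit:
step_arm(plan=[0,0,0,0,0,-0.111,0,0,0,0,0,-0.111,0,0,0,0,0,-0.111,0,0,0,0,0,-0.111,0,0,0,0,0,-0.111])

```text
time_s: 10.62
ee_pos: [515.0, -416.3, 259.3]
ee_rot: [-180.0, -0.0, 78.5]
force: [-0.1, 0.8, 0.1]
gripper_width: 60.2
gripper_force: 0.0
```

Emit:
step_arm(plan=[0,0,0,0,0,-0.111,0,0,0,0,0,-0.111,0,0,0,0,0,-0.111,0,0,0,0,0,-0.111,0,0,0,0,0,0])

```text
time_s: 11.03
ee_pos: [515.0, -416.4, 259.3]
ee_rot: [-180.0, -0.0, 103.7]
force: [-0.5, -1.0, 0.6]
gripper_width: 60.2
gripper_force: 0.0
```

Emit:
step_arm(plan=[0,0,0,0,0,0,0,0,0,0,0,0])

```text
time_s: 11.2
ee_pos: [515.0, -416.5, 259.3]
ee_rot: [180.0, -0.0, 103.5]
force: [-0.2, 0.1, 0.1]
gripper_width: 59.9
gripper_force: 0.0
```

Run:
```python
from h import *
np.set_printoptions(precision=1,suppress=True)
s=sensors.state();print(s["ee_pos"],s["ee_rot"],s["force"])
w=viewer.grab_frame("wrist");print(w["position"],w["attitude"],w["shot"]); save(w,"w4"); np.save("w4.npy",w,allow_pickle=True)
for n,z in[("upper_bushing",120),("lower_bushing",42),("guard_knob",139),("fixture",0)]:
    for q in viewer.pinpoint(n,w)[:2]: print(n,q["location"],round(q["score"],2),onz(w,q["location"],z))
a=cv2.imread("pics/w3.png")[150:210,180:320];b=w["img"][110:260,180:330,::-1]
im=np.zeros((600,800,3),np.uint8);im[:214,:500]=cv2.resize(a,(500,214),interpolation=2);im[220:595,:375]=cv2.resize(b,(375,375),interpolation=2)
im[220:595,400:775]=cv2.resize(w["img"][130:230,210:310,::-1],(375,375),interpolation=2)
cv2.imwrite("pics/c4.png",im)
```

```text
[ 515.  -416.5  259.3] [180.   -0.  103.5] [-0.2  0.1  0.1]
[ 497.2 -344.5  416.4] [165.1   0.   13.5] 11
upper_bushing [261.5, 179.4] 0.57 [ 516.2 -413.   120. ]
lower_bushing [259.6, 167.9] 0.89 [ 515.7 -418.    42. ]
guard_knob [256.5, 111.5] 0.65 [ 497.3 -353.   139. ]
fixture [261.1, 158.4] 0.6 [ 516.8 -413.6    0. ]
```

View pics/c4.png

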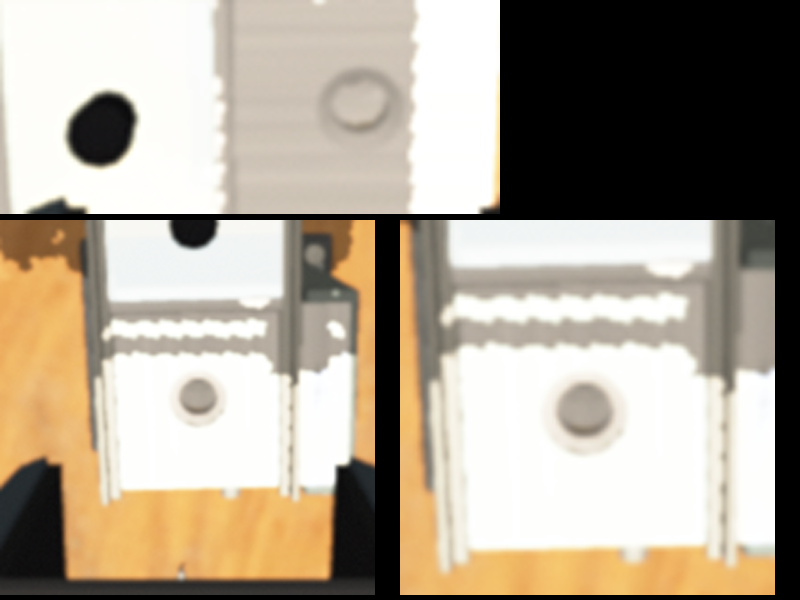

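The crops show the flare ring's centre at (281.1,180.0) in the first view and (259.3,181.2) in the second.

Run:
```python
from h import *
np.set_printoptions(precision=2,suppress=True)
w=np.load("w4.npy",allow_pickle=True).item();print(onz(w,(259.3,181.2),120))
v=dict(w);v["position"]=[579,-377.8,414.6];v["attitude"]=[164.9,0.2,-75.4];print(onz(v,(281.1,180),120), onz(v,(281.1,180),120)+0)
for p in((259.3,181.2),):
  x,y=ray(w,p)
# track side edges midline at z=129 in view2 crop bottom: 
print(onz(w,(210+50/3.75,130+340/3.75),129),onz(w,(210+330/3.75,130+340/3.75),129))
plan([430,-20,262],14,14)
```

```text
[ 514.59 -415.17  120.  ]
[ 514.3  -415.14  120.  ] [ 514.3  -415.14  120.  ]
[ 490.02 -458.18  129.  ] [ 558.49 -441.78  129.  ]
14 rows; world shift [-85.  396.6   2.7] rv [-0.   -0.    1.56]
[2.9, 0.076, -0.019, 0, 0, 0.112, 2.89, -0.248, -0.019, 0, 0, 0.112, 2.84, -0.568, -0.019, 0, 0, 0.112, 2.76, -0.881, -0.019, 0, 0, 0.112, 2.65, -1.18, -0.019, 0, 0, 0.112]
[2.5, -1.47, -0.019, 0, 0, 0.112, 2.32, -1.74, -0.019, 0, 0, 0.112, 2.11, -1.99, -0.019, 0, 0, 0.112, 1.87, -2.21, -0.019, 0, 0, 0.112, 1.62, -2.4, -0.019, 0, 0, 0.112]
[1.34, -2.57, -0.019, 0, 0, 0.112, 1.04, -2.7, -0.019, 0, 0, 0.112, 0.735, -2.8, -0.019, 0, 0, 0.112, 0.418, -2.87, -0.019, 0, 0, 0.112]
```

Both views agree on the bore at (514.4, -415.2). Next, the stand.

Emit:
step_arm(plan=[2.9,0.08,-0.02,0,0,0.112,2.89,-0.25,-0.02,0,0,0.112,2.84,-0.57,-0.02,0,0,0.112,2.76,-0.88,-0.02,0,0,0.112,2.65,-1.18,-0.02,0,0,0.112])

```text
time_s: 11.87
ee_pos: [484.2, -273.7, 260.3]
ee_rot: [180.0, -0.0, 71.2]
force: [-0.2, 0.2, 0.6]
gripper_width: 60.0
gripper_force: 0.0
```

Emit:
step_arm(plan=[2.5,-1.47,-0.02,0,0,0.112,2.32,-1.74,-0.02,0,0,0.112,2.11,-1.99,-0.02,0,0,0.112,1.87,-2.21,-0.02,0,0,0.112,1.62,-2.4,-0.02,0,0,0.112])

```text
time_s: 12.28
ee_pos: [454.1, -131.9, 261.5]
ee_rot: [180.0, -0.0, 39.1]
force: [0.9, 1.0, 0.1]
gripper_width: 60.0
gripper_force: 0.0
```

Emit:
step_arm(plan=[1.34,-2.57,-0.02,0,0,0.112,1.04,-2.7,-0.02,0,0,0.112,0.74,-2.8,-0.02,0,0,0.112,0.42,-2.87,-0.02,0,0,0.112,0,0,0,0,0,0])

```text
time_s: 12.7
ee_pos: [429.3, -16.2, 262.5]
ee_rot: [-179.9, -0.0, 13.8]
force: [-0.3, -0.8, 0.0]
gripper_width: 60.0
gripper_force: 0.0
```

Emit:
step_arm(plan=[0,0,0,0,0,0,0,0,0,0,0,0])

```text
time_s: 12.87
ee_pos: [430.9, -20.1, 262.3]
ee_rot: [180.0, -0.0, 13.9]
force: [-0.2, -0.6, -0.2]
gripper_width: 59.6
gripper_force: 0.0
```

Run:
```python
from h import *
np.set_printoptions(precision=1,suppress=True)
s=sensors.state();print(s["ee_pos"],s["ee_rot"],s["force"])
w=viewer.grab_frame("wrist");print(w["position"],w["attitude"],w["shot"]); save(w,"w5"); np.save("w5.npy",w,allow_pickle=True)
for n,z in[("long_rod_grip",145),("long_rod_tip",15),("long_rod",15),("short_rod",15),("stand",0)]:
    for q in viewer.pinpoint(n,w)[:2]: print(n,q["location"],round(q["score"],2),onz(w,q["location"],z))
```

```text
[430.9 -20.1 262.3] [180.   -0.   13.9] [-0.2 -0.6 -0.2]
[500.8  -1.4 419.4] [165.    0.  -76.2] 12
long_rod_grip [251.2, 178.2] 0.86 [436.2 -10.5 145. ]
long_rod_grip [252.6, 149.0] 0.46 [461.2  -5.7 145. ]
long_rod_tip [255.9, 150.6] 0.91 [441.5 -12.2  15. ]
long_rod [254.7, 150.7] 0.92 [441.  -10.8  15. ]
short_rod [204.0, 125.4] 0.74 [456.5  57.1  15. ]
short_rod [4.9, 59.8] 0.54 [474.9 297.7  15. ]
stand [232.2, 136.9] 0.66 [449.2  21.2   0. ]
```

View pics/w5.png

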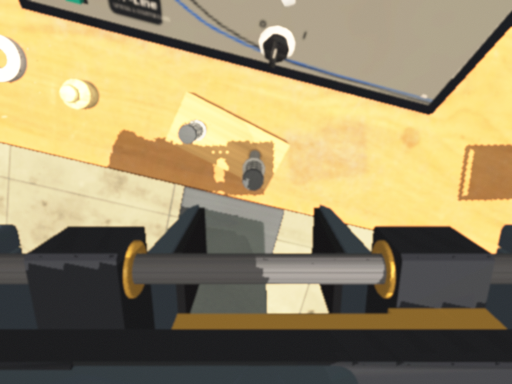

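The rod's handle top is at about (253,181), its collar is at about (256,155), and the short rod is at (193,131).

Run:
```python
from h import *
np.set_printoptions(precision=1,suppress=True)
w=np.load("w5.npy",allow_pickle=True).item()
print(onz(w,(253,181),165),onz(w,(252.5,178),145))
g=w["img"][140:205,225:280,::-1];cv2.imwrite("pics/c5.png",cv2.resize(g,(508,600),interpolation=2))
plan([438,-11.5,140],14,6)
```

```text
[439.  -11.8 165. ] [436.6 -11.5 145. ]
6 rows; world shift [   7.2    9.  -122. ] rv [-0.  0. -0.]
[0.152, -0.117, 2.03, 0, 0, -0.001, 0.152, -0.117, 2.03, 0, 0, -0.001, 0.152, -0.117, 2.03, 0, 0, -0.001, 0.152, -0.117, 2.03, 0, 0, -0.001, 0.152, -0.117, 2.03, 0, 0, -0.001]
[0.152, -0.117, 2.03, 0, 0, -0.001]
```

View pics/c5.png

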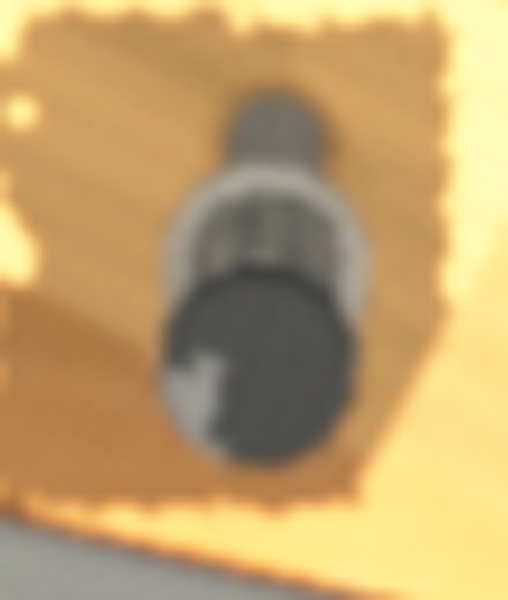

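The zoom puts the handle-top centre at (253.2,179.7), so the rod's axis is at about (440,-11.8).

Emit:
step_arm(plan=[1.09,-0.6,0,0,0,0,0,0,2.5,0,0,0,0,0,3,0,0,0,0,0,2.7,0,0,0,0,0,2.5,0,0,0])

```text
time_s: 13.58
ee_pos: [440.3, -10.9, 153.8]
ee_rot: [-180.0, -0.0, 13.8]
force: [-0.1, 0.0, -1.1]
gripper_width: 59.9
gripper_force: 0.0
```

Emit:
step_arm(plan=[0,0,1.5,0,0,0,0,0,0,0,0,0,0,0,0,0,0,0])

```text
time_s: 13.83
ee_pos: [440.2, -11.1, 139.8]
ee_rot: [-180.0, 0.1, 13.8]
force: [-0.5, -0.4, -0.6]
gripper_width: 60.2
gripper_force: 0.0
```

Emit:
step_arm(plan=[0,0,0,0,0,0,0,0,0,0,0,0,0,0,0,0,0,0,0,0,0,0,0,0,0,0,0,0,0,0], hand=0, newtons=25)

```text
time_s: 14.25
ee_pos: [440.1, -11.3, 140.7]
ee_rot: [180.0, -0.1, 13.8]
force: [-0.1, -0.9, 0.9]
gripper_width: 29.6
gripper_force: 0.0
```

Emit:
step_arm(plan=[0,0,0,0,0,0,0,0,0,0,0,0,0,0,0,0,0,0,0,0,0,0,0,0,0,0,0,0,0,0])

```text
time_s: 14.67
ee_pos: [440.0, -11.5, 140.3]
ee_rot: [180.0, -0.0, 13.8]
force: [-0.6, -0.5, 1.6]
gripper_width: 17.2
gripper_force: 25.0
```

Run:
```python
from h import *
np.set_printoptions(precision=1,suppress=True)
s=sensors.state();print(s["ee_pos"],s["ee_rot"],s["force"],s["gripper_width"])
```

```text
[440.  -11.5 140.3] [180.   -0.   13.8] [-0.6 -0.5  1.6] 17.24896883630341
```

Emit:
step_arm(plan=[0,0,-1,0,0,0,0,0,-2,0,0,0,0,0,-2.5,0,0,0,0,0,-2.5,0,0,0,0,0,-2.5,0,0,0])

```text
time_s: 15.08
ee_pos: [439.2, -11.2, 245.6]
ee_rot: [-179.9, 0.1, 13.8]
force: [0.5, -0.9, -1.6]
gripper_width: 17.5
gripper_force: 25.0
```

Emit:
step_arm(plan=[0,0,-2.5,0,0,0,0,0,-2.5,0,0,0,0,0,-1,0,0,0,0,0,0,0,0,0,0,0,0,0,0,0])

```text
time_s: 15.5
ee_pos: [439.3, -11.3, 304.1]
ee_rot: [-180.0, 0.1, 13.8]
force: [0.3, 0.3, -1.2]
gripper_width: 17.6
gripper_force: 25.0
```

Run:
```python
from h import *
s=sensors.state();print(s["ee_pos"],s["ee_rot"],s["force"],s["gripper_width"])
plan([514.4,-415.2,s["ee_pos"][2]],14,13)
```

```text
[439.33338228 -11.26413073 304.12930646] [-1.79963726e+02  7.42812414e-02  1.37949726e+01] [ 0.33631411  0.3359045  -1.21946246] 17.608677295023064
13 rows; world shift [  75.1 -403.9    0. ] rv [-0.001  0.001 -0.004]
[-0.18, 3.15, -0.002, 0, 0, 0, -0.181, 3.15, -0.002, 0, 0, 0, -0.182, 3.15, -0.001, 0, 0, 0, -0.183, 3.15, -0.001, 0, 0, 0, -0.184, 3.15, -0.001, 0, 0, 0]
[-0.184, 3.15, -0.001, 0, 0, 0, -0.185, 3.15, -0.001, 0, 0, 0, -0.186, 3.15, -0.001, 0, 0, 0, -0.187, 3.15, -0.001, 0, 0, 0, -0.188, 3.15, -0.001, 0, 0, 0]
[-0.189, 3.15, 0, 0, 0, 0, -0.19, 3.15, 0, 0, 0, 0, -0.191, 3.15, 0, 0, 0, 0]
```

Emit:
step_arm(plan=[-0.09,1.5,0,0,0,0,-0.18,3.15,0,0,0,0,-0.18,3.15,0,0,0,0,-0.18,3.15,0,0,0,0,-0.18,3.15,0,0,0,0])

```text
time_s: 15.92
ee_pos: [464.6, -151.1, 302.6]
ee_rot: [-179.8, 0.2, 13.8]
force: [2.6, 0.9, -1.5]
gripper_width: 17.6
gripper_force: 25.0
```

Emit:
step_arm(plan=[-0.19,3.15,0,0,0,0,-0.19,3.15,0,0,0,0,-0.19,3.15,0,0,0,0,-0.19,3.15,0,0,0,0,-0.19,3.15,0,0,0,0])

```text
time_s: 16.33
ee_pos: [493.1, -306.5, 302.1]
ee_rot: [-179.8, 0.2, 13.8]
force: [0.8, 0.5, -1.0]
gripper_width: 17.3
gripper_force: 25.0
```

Emit:
step_arm(plan=[-0.19,3.15,0,0,0,0,-0.19,3.15,0,0,0,0,-0.19,3.15,0,0,0,0,-0.09,1.65,0,0,0,0,0,0,0,0,0,0])

```text
time_s: 16.75
ee_pos: [513.4, -417.9, 300.5]
ee_rot: [-179.8, 0.2, 13.6]
force: [-0.7, -0.1, -2.5]
gripper_width: 17.2
gripper_force: 25.0
```

Emit:
step_arm(plan=[0,0,0,0,0,0,0,0,0,0,0,0,0,0,0,0,0,0])

```text
time_s: 17.0
ee_pos: [513.7, -413.4, 304.4]
ee_rot: [-179.9, 0.0, 13.9]
force: [0.4, 0.6, -1.9]
gripper_width: 17.3
gripper_force: 25.0
```

Run:
```python
from h import *
np.set_printoptions(precision=1,suppress=True)
s=sensors.state();print(s["ee_pos"],s["ee_rot"],s["force"],s["gripper_width"])
P={n:viewer.grab_frame(n) for n in("wrist","scene","top")}; np.save("P6.npy",P,allow_pickle=True)
z0=s["ee_pos"][2]+5
for n,z in[("long_rod_grip",z0),("long_rod_tip",z0-130),("upper_bushing",120),("guard_knob",139)]:
    r={k:viewer.pinpoint(n,P[k]) for k in P}
    for k in P:
        for q in r[k][:2]: print(n,k,q["location"],round(q["score"],2),onz(P[k],q["location"],z))
a=P["wrist"]["img"];b=P["scene"]["img"][170:290,320:440]
im=np.zeros((400,800,3),np.uint8);im[:300,:400]=cv2.resize(a,(400,300));im[:,400:]=cv2.resize(b,(400,400),interpolation=2)
cv2.imwrite("pics/c6.png",im[:,:,::-1])
```

```text
[ 513.7 -413.4  304.4] [-179.9    0.    13.9] [ 0.4  0.6 -1.9] 17.29939255714371
long_rod_grip wrist [259.2, 248.8] 0.76 [ 512.7 -412.4  309.4]
long_rod_grip scene [396.6, 180.8] 0.72 [ 512.1 -411.8  309.4]
long_rod_grip top [377.8, 185.6] 0.74 [ 481.5 -366.   309.4]
long_rod_tip wrist [259.0, 185.5] 0.79 [ 512.1 -412.1  179.4]
long_rod_tip scene [387.1, 228.8] 0.78 [ 501.  -420.5  179.4]
upper_bushing wrist [262.4, 170.4] 0.66 [ 514.1 -415.3  120. ]
upper_bushing scene [382.7, 245.0] 0.57 [ 506.1 -416.9  120. ]
upper_bushing top [376.7, 188.2] 0.58 [ 515.2 -417.2  120. ]
guard_knob wrist [197.3, 176.6] 0.59 [ 495.8 -351.2  139. ]
guard_knob scene [358.5, 226.9] 0.56 [ 500.9 -347.6  139. ]
guard_knob top [357.4, 191.6] 0.94 [ 501.4 -356.1  139. ]
```

View pics/c6.png

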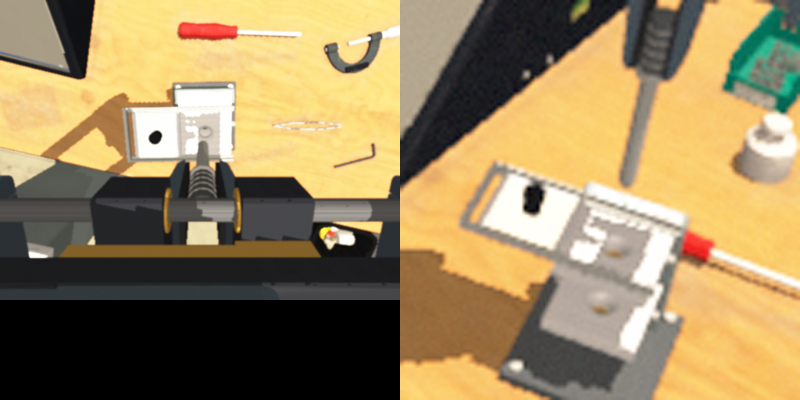

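The rod hangs straight over the fixture, slightly to the +y side of the bore. In the wrist half, the tip is at about (205,145) and the bore at (206,132). I'll correct this and lower the tip to just above the mouth.

Emit:
step_arm(plan=[0.09,0.28,1,0,0,0,0,0,1.5,0,0,0,0,0,1.5,0,0,0,0,0,1,0,0,0,0,0,0,0,0,0])

```text
time_s: 18.17
ee_pos: [514.5, -416.5, 251.6]
ee_rot: [-179.7, 0.2, 13.8]
force: [-0.2, 0.3, -1.5]
gripper_width: 17.4
gripper_force: 25.0
```

Emit:
step_arm(plan=[0,0,0,0,0,0,0,0,0,0,0,0])

```text
time_s: 18.33
ee_pos: [515.9, -417.6, 255.8]
ee_rot: [179.9, -0.1, 13.8]
force: [0.4, -0.2, -2.3]
gripper_width: 17.6
gripper_force: 25.0
```

Run:
```python
from h import *
np.set_printoptions(precision=1,suppress=True)
s=sensors.state();print(s["ee_pos"],s["ee_rot"],s["force"],s["gripper_width"])
P={n:viewer.grab_frame(n) for n in("wrist","scene")}; np.save("P7.npy",P,allow_pickle=True)
z0=s["ee_pos"][2]+5
for n,z in[("long_rod_grip",z0),("long_rod_tip",z0-130),("upper_bushing",120)]:
    r={k:viewer.pinpoint(n,P[k]) for k in P}
    for k in P:
        for q in r[k][:2]: print(n,k,q["location"],round(q["score"],2),onz(P[k],q["location"],z))
a=P["wrist"]["img"][130:230,210:310];b=P["scene"]["img"][215:275,350:410]
im=np.hstack([cv2.resize(a,(400,400),interpolation=2),cv2.resize(b,(400,400),interpolation=2)])
cv2.imwrite("pics/c7.png",im[:,:,::-1])
```

```text
[ 515.9 -417.6  255.8] [179.9  -0.1  13.8] [ 0.4 -0.2 -2.3] 17.573205588611014
long_rod_grip wrist [258.5, 248.1] 0.69 [ 515.1 -416.1  260.8]
long_rod_grip scene [395.1, 198.2] 0.61 [ 515.4 -416.2  260.8]
long_rod_tip wrist [184.3, 191.0] 0.6 [ 493.5 -352.3  130.8]
long_rod_tip wrist [259.8, 186.0] 0.59 [ 514.2 -417.5  130.8]
long_rod_tip scene [384.8, 246.0] 0.79 [ 496.1 -426.8  130.8]
upper_bushing wrist [256.1, 183.6] 0.67 [ 512.9 -414.3  120. ]
upper_bushing scene [383.7, 240.8] 0.74 [ 520.4 -410.9  120. ]
```

View pics/c7.png

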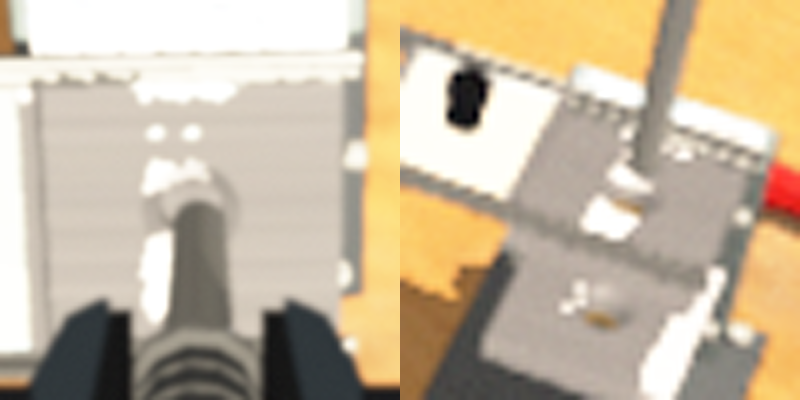

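The wrist crop shows the flare ring centred at column 191 and the rod tip at column 200, which is about 2 mm too far along tool +y. I'll check the fore-aft direction by projecting.

Run:
```python
from h import *
np.set_printoptions(precision=1,suppress=True)
w=np.load("P7.npy",allow_pickle=True).item()["wrist"]
def proj(X):
    c=att(w).T@(np.array(X)-np.array(w["position"])); return np.array([w["fx"]*c[0]/c[2]+w["cx"],w["fy"]*c[1]/c[2]+w["cy"]])
cr=lambda X:(proj(X)-[210,130])*4
b=np.array([514.4,-415.2,120]);ux=np.array([.971,.239,0])
print("ring centre, far, near",cr(b),cr(b+11.5*ux),cr(b-11.5*ux))
# far edge at crop y 168 -> tool-x position of ring; tip far edge y 203
for name,py,z in(("ring far edge",168,120),("rod tip far edge",203,130)):
    q=onz(w,(210+195/4,130+py/4),z);print(name,q,"along tool x rel bore",(q-b)@ux)
s=sensors.state();print(s["ee_pos"])
```

```text
ring centre, far, near [189.8 209.4] [189.7 160.9] [189.9 256.8]
ring far edge [ 524.2 -414.   120. ] along tool x rel bore 9.836133587843873
rod tip far edge [ 518.5 -415.4  130. ] along tool x rel bore 3.965914116657792
[ 515.6 -417.3  255.4]
```

Emit:
step_arm(plan=[-0.04,-0.2,0,0,0,0,0,0,0.5,0,0,0,0,0,0.4,0,0,0,0,0,0.3,0,0,0,0,0,0,0,0,0])

```text
time_s: 19.15
ee_pos: [514.2, -415.1, 241.8]
ee_rot: [-179.9, 0.1, 13.8]
force: [-0.1, 0.5, -1.9]
gripper_width: 17.5
gripper_force: 25.0
```

Emit:
step_arm(plan=[0,0,0.2,0,0,0,0,0,0.2,0,0,0,0,0,0.2,0,0,0])

```text
time_s: 19.4
ee_pos: [514.7, -415.5, 237.0]
ee_rot: [180.0, -0.0, 13.8]
force: [0.2, 0.1, -1.8]
gripper_width: 17.4
gripper_force: 25.0
```

Emit:
step_arm(plan=[0,0,0.2,0,0,0,0,0,0.2,0,0,0,0,0,0,0,0,0])

```text
time_s: 19.65
ee_pos: [514.5, -415.3, 232.5]
ee_rot: [-180.0, 0.0, 13.8]
force: [0.2, 0.8, -1.9]
gripper_width: 17.5
gripper_force: 25.0
```

The rod is in the upper bore with no side force. I'll continue down.

Emit:
step_arm(plan=[0,0,0.5,0,0,0,0,0,0.6,0,0,0,0,0,0.7,0,0,0,0,0,0.7,0,0,0,0,0,0.5,0,0,0])

```text
time_s: 20.07
ee_pos: [514.3, -415.2, 201.6]
ee_rot: [-179.9, 0.1, 13.8]
force: [-0.5, 0.2, -2.0]
gripper_width: 17.5
gripper_force: 25.0
```

Emit:
step_arm(plan=[0,0,0.5,0,0,0,0,0,0.5,0,0,0,0,0,0.4,0,0,0,0,0,0.3,0,0,0,0,0,0.3,0,0,0])

```text
time_s: 20.48
ee_pos: [514.7, -415.5, 182.8]
ee_rot: [180.0, -0.0, 13.8]
force: [0.6, 0.2, -1.6]
gripper_width: 17.1
gripper_force: 25.0
```

Emit:
step_arm(plan=[0,0,0.4,0,0,0,0,0,0.4,0,0,0,0,0,0.4,0,0,0,0,0,0.4,0,0,0,0,0,0.4,0,0,0])

```text
time_s: 20.9
ee_pos: [514.7, -415.4, 162.7]
ee_rot: [-180.0, -0.0, 13.8]
force: [-0.4, 0.1, -1.6]
gripper_width: 17.6
gripper_force: 25.0
```

Emit:
step_arm(plan=[0,0,0.3,0,0,0,0,0,0.3,0,0,0,0,0,0.1,0,0,0,0,0,0,0,0,0,0,0,0,0,0,0])

```text
time_s: 21.32
ee_pos: [514.7, -415.5, 156.2]
ee_rot: [180.0, -0.0, 13.8]
force: [-0.1, -0.4, -1.9]
gripper_width: 17.5
gripper_force: 25.0
```

Emit:
step_arm(plan=[0,0,0,0,0,0,0,0,0,0,0,0,0,0,0,0,0,0])

```text
time_s: 21.57
ee_pos: [514.7, -415.5, 156.3]
ee_rot: [180.0, -0.0, 13.8]
force: [0.2, 0.1, -1.9]
gripper_width: 17.4
gripper_force: 25.0
```

Run:
```python
from h import *
np.set_printoptions(precision=1,suppress=True)
s=sensors.state();print(s["ee_pos"],s["ee_rot"],s["force"],s["gripper_width"])
P={n:viewer.grab_frame(n) for n in("wrist","scene")}
for k in P:
    for n,z in(("long_rod_grip",160),("long_rod_tip",30)):
        for q in viewer.pinpoint(n,P[k])[:1]: print(k,n,q["location"],onz(P[k],q["location"],z))
a=P["wrist"]["img"][130:250,200:320];b=P["scene"]["img"][205:295,340:430]
im=np.hstack([cv2.resize(a,(400,400),interpolation=2),cv2.resize(b,(400,400),interpolation=2)])
cv2.imwrite("pics/c8.png",im[:,:,::-1])
```

```text
[ 514.7 -415.5  156.3] [180.   -0.   13.8] [ 0.2  0.1 -1.9] 17.423518887318004
wrist long_rod_grip [260.0, 248.1] [ 513.6 -414.9  160. ]
scene long_rod_grip [385.9, 229.5] [ 517.3 -411.1  160. ]
scene long_rod_tip [376.1, 269.0] [ 508.2 -413.5   30. ]
```

View pics/c8.png

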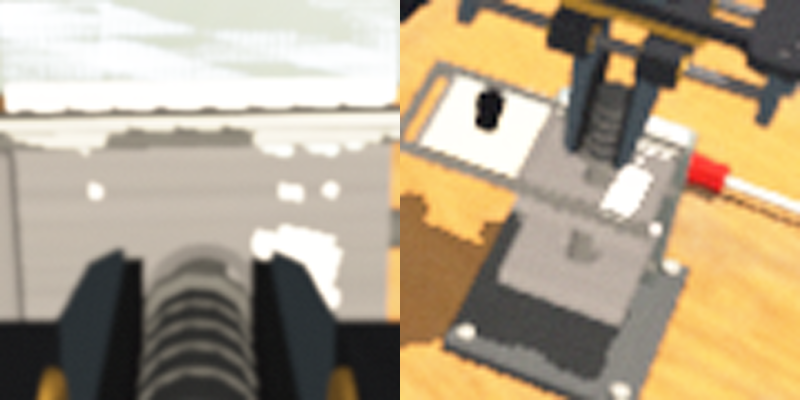

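The rod is threaded through both bushings with no side force. The collar sits about 11 mm above the arm, the guard is open (knob at (488,108) in the crop), and the fingers are holding the handle.

```bash
python3 -c "
from h import *
print(env.job_done())"
```

```text
the job is handed in; nothing more can be done
None
```

I handed the job in with the guard fully open and the long rod through both bushings, held upright with its collar about 11 mm above the upper arm; the hand-in call gave no verdict.

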